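# Sort the kiln supports and hold up the notched glaze test tile

## Robot

A 6-joint arm with a two-finger parallel gripper is mounted at the origin on the work surface. World frame = base frame: x ahead of the robot, y to its left, z up, the work surface at z = 0. Lengths are in m, angles in rad, forces in N, time in s.
With the tool pointing down it reaches from about 0.35 to 0.85 m from the base axis. Payload 8.1 kg.
Tool frame: the origin (TCP) lies at the centre of the arm's flange, where the gripper is bolted on; the fingertips stand 186 mm ahead of it and the grasp point (between the pads) lies 167 mm ahead of it; z points along the fingers, y is the line along which they close (so a half turn about z gives the same grasp; the last joint's range is limited). The gripper opens to 93 mm and grips with 3 to 60 N. Pads are 15 mm wide; open, the fingers measure 128 mm over their backs; the gripper's body (75 mm by 188 mm) begins 65 mm behind the grasp point.
Start: joints at [1.026, 0.13, 1.488, -0, 1.523, -0.085], TCP at [0.266, 0.538, 0.405] pointing down, gripper open.
Joint ranges: [-2.96, 2.96], [-0.89, 2.26], [0.02, 2.5], [-1.34, 4.48], [0, 2.73], [-2.66, 2.66]. Speed limits (rad/s): [2.39, 2.39, 2.79, 3.14, 3.14, 3.14].

## Interface

Orientations are given as a rotation vector (axis times angle).
In Python, from plant import robot gives the robot as it stands.
- The arm moves only by the tool apply_moves, never from a script. Its argument "series" is a list of rows, each a list of 2 entries, a list of its own where there are three numbers: the shift along the tool's x, y, z in mm, then the turn, a rotation vector about the tool's x, y, z in rad. A call has 1 to 12 rows; each row shifts and turns the commanded pose from where the row before left it, along the tool's axes as they then stand; what a row does not reach is not made up. A row lasts 1/12 s, in which the tool goes at most 41.7 mm and 7.16 degrees, less where a joint would pass 70% of its speed; a pose out of reach is approached as far as the arm can. A call is refused whole if a number of a shift passes 41.7 or a number of a turn 0.125, either way. A call with a gripper value outside its range is refused whole. "claw" is the opening, from 0 (shut) to 1 (fully open), set as the call begins (left out, the last holds). The fingers move at their own pace and stop on an object; "newtons" is the grip in N (left out, the last holds). Time passes only in rows, so rows that do not move let the fingers close. It gives the time, the measured TCP pose, the force, the opening and the grip force at its end, in the units of the state.
- robot.read_state(): the state, without advancing time (a new reading comes with each control period).
- robot.read_camera(name): name is "scene" or "top" or "wrist"; returns (picture, depth): 480x640x3 uint8, blue, green, red; 480x640 float32, m along the optical axis (not along the pixel's ray), 0 where there is no reading.
- robot.calibration(name): a dict with "fx", "fy", "cx", "cy" (pixels), "extrinsics" (4x4, takes a point from world to camera coordinates). Camera axes: x right, y down, z forward; pixel columns grow to the right and rows downward; lengths in m; the calibration is good to about 2 mm. A picture is of the moment at which its call begins: read the wrist's pose just before it. calibration takes no time and is no camera call; for the wrist camera it gives the pose at the moment of the call.
- robot.close_job(): hands the job in; it is judged then, once.
The state is a dict: "t": time; "q": joint angles; "dq": joint speeds; "joint_torque": joint torques, N m; "tool_pos": TCP position; "orientation": TCP orientation; "force": force on the tool from outside, world axes, zero at the start; "wrist_torque": the same for the moment, N m; "opening": finger opening in m; "gripper_force": force on a finger pad.
Only numpy, scipy, OpenCV 4.12 (cv2) and the standard library are available. Lean on these libraries where they do the work, as an engineer would, in place of code of your own. Each camera call takes 0.05 s, during which the arm holds its last target. There are 200 camera calls.

## Task

Finish unloading the test firing: put the square kiln post in the wooden crate and the three-armed stilt in the round steel bowl. Then find the one test tile with a small notch cut out of a corner - the notch marks its label end - grip it by the other half so that the label half is uncovered, lift it well clear of everything (about 25 cm above the bench) and show it with the label end tipped up, sloping at about 45 degrees, its upper face still upward; finish while holding it still like that. Leave the blank tile without a notch, the jar and the cup on the ware board where they are.

Things in the scene. Friction and masses are not known exactly. Their poses are not given: they have to be found in the camera images.
- tile_mid (a point): the notched test tile: flat fired red-brown clay bar 110 x 40 x 10 mm (x, y, z) with a white glaze band 36 wide round its middle, lying face up on the ware board in any heading, about 70 g. The point is its centre, half-way up its thickness. x runs along its length towards the label end; the label end has a 14 x 14 mm square notch cut right through its +y corner. z is the normal of its upper face. The plain half to grip is x < 0, 40 wide across y.
- blank_mid (a point): bystander, leave alone: blank tile, same size, clay and glaze band as the notched tile but with four whole corners, lying on the ware board; the point is its centre, x along its length
- post_mid (a point): kiln post: cream square ceramic tube 32 x 32, 70 long, about 100 g, lying on the ware board; the point is its centre, half-way up, x along its length, z up
- stilt_mid (a point): stilt: cream three-armed ceramic star on the ware board, about 50 g; each arm is a bar 12 wide and 14 high reaching 40 from the centre, with a 6 mm point on top near its end. The point is its centre, half-way up the arms; the arms point along x and at 120 degrees either side of it; z up
- crate: open wooden crate for posts, fixed, 170 x 150 outside (x, y), 60 high, walls and floor 7 thick, on one side of the ware board; origin at the centre of its underside, z up
- bowl: round steel bowl for stilts, fixed, 170 across the rim, 50 high, 4 thick, on the other side of the ware board; origin at the centre of its underside, z up
- ware_board: grey weathered ware board 290 x 450 x 18 (x, y, z), fixed flat on the bench; origin at the centre of its underside, so its top is 18 above. The two tiles, post, stilt, jar and one cup stand on it in two rows of three, in any order, centres at least 120 apart
- cup_a: bystander, leave alone: unfired grey-brown clay cup, 68 across, 62 high, origin at the centre of its underside, z up; it stands on the ware board
- jar: bystander, leave alone: white glaze jar with dark lid, 54 across, 60 high, on the ware board, origin at the centre of its underside, z up
Not all that is in view belongs to the job. Leave any yellow look-alike of the part that bears stilt_mid alone. What is shaped like the part that bears post_mid but black is not meant.

How it is judged:
On the way, in this order (a step that is already met when the one before it is completed fails the run):
1. post in the crate and stilt in the bowl (x of post_mid in the frame of crate between -0.08 and 0.08 m and y of post_mid in the frame of crate between -0.07 and 0.07 m and height (world z) of post_mid below 0.06 m and horizontal distance between stilt_mid and bowl below 0.07 m and height (world z) of stilt_mid below 0.05 m), for 0.2 s.
2. notched tile lifted and shown label end up (height (world z) of tile_mid above 0.15 m and angle between tile_mid's own x axis and vertical below 1.08 rad and angle between tile_mid's own z axis and vertical below 1.13 rad and x of the grasp point in the frame of tile_mid below -0.005 m and contact force between tile and the fingers above 2 N), for 0.2 s.
At the end, for the whole second after the job is handed in: Post in the crate, stilt in the bowl; notched tile held still by fingers centred at least 5 mm to the plain side of its middle, its centre over 150 mm above the bench, clear of crate, bowl and board, label end sloping up 28 degrees or more, upper face within 65 degrees of straight up (all of step 1 and all of step 2 and linear speed of tile below 0.03 m/s and angular speed of tile below 0.3 rad/s and contact force between tile and crate below 0.05 N and contact force between tile and bowl below 0.05 N and contact force between tile and ware_board below 0.05 N); the arm keeps its last pose, push and grip.
It fails at once if the blank tile, the jar or the cup on the ware board is shifted more than 30 mm or tipped over (distance of any of blank_mid, cup_a, jar from where it was at the start of the episode above 0.03 m or angle between any of blank_mid, cup_a, jar's own z axis and vertical above 0.5 rad).
It fails at once if the notched tile is lifted before both kiln supports lie in their bins (height (world z) of tile_mid above 0.08 m and not (x of post_mid in the frame of crate between -0.08 and 0.08 m and y of post_mid in the frame of crate between -0.07 and 0.07 m and height (world z) of post_mid below 0.06 m and horizontal distance between stilt_mid and bowl below 0.07 m and height (world z) of stilt_mid below 0.05 m)).
It also fails if it takes over 72 s, if anything falls off the work surface, if the arm or the gripper's body presses on something with over 40 N, if the wrist force passes 120 N, or if a joint passes its speed limit or range.

## Working session

There is one attempt and no reset: what is moved stays moved. The work goes in short steps, Python scripts to look and compute and a tool call to move; the robot and the scene stay as the last step left them, time stands still between calls to the robot, and variables do not carry over. Pictures are saved under pics/ and viewed, at most 10 in all, crops included, and the job is handed in when it is done.

Besides the shell and the picture viewer there is one more tool, called after ">>>" as name([rows], argument=value, ...), one row to a line, values as JSON. apply_moves: Moves the arm, as the interface text tells. Its arguments: {"type":"object","properties":{"series":{"type":"array"},"claw":{"type":"number"},"newtons":{"type":"number"}},"required":["series"]}

```bash
mkdir -p pics; cat > h.py <<'E'
import numpy as np, cv2
from plant import robot
from scipy.spatial.transform import Rotation as R
def ray(cal,uv,z):
    E=np.array(cal["extrinsics"]);Rm=E[:3,:3];c=-Rm.T@E[:3,3]
    d=Rm.T@np.array([(uv[0]-cal["cx"])/cal["fx"],(uv[1]-cal["cy"])/cal["fy"],1.])
    return c+d*(z-c[2])/d[2]
E
python3 - <<'E'
from h import *
s=robot.read_state();print(s)
for n in("top","scene"):
    im,d=robot.read_camera(n);cv2.imwrite(f"pics/{n}0.png",im);np.save(f"{n}0.npy",d)
    c=robot.calibration(n);print(n,c)
E
```

```text
{'t': 0.0, 'q': array([ 1.02558721e+00,  1.31157469e-01,  1.48931032e+00, -2.39343290e-05,
        1.52302482e+00, -8.54050489e-02]), 'dq': array([ 2.90050170e-04,  7.40800023e-04, -6.65240926e-04,  5.90450617e-05,
        2.98132317e-03, -1.21706395e-04]), 'joint_torque': array([ 1.96187262e-03, -5.59823799e+01, -4.91782951e+01,  7.67349545e-02,
        3.50857351e-02, -1.22541460e-04]), 'tool_pos': array([0.2661233 , 0.53748078, 0.4036723 ]), 'orientation': array([-7.15781685e-01, -3.05838094e+00,  2.84845168e-03]), 'force': array([ 0.50914824,  0.0624823 , -0.4595273 ]), 'wrist_torque': array([-0.01441353,  0.01373557, -0.01284734]), 'gripper_force': 0.0, 'opening': 0.09279525411242226}
top {'fx': 581.6744417968725, 'fy': 581.6744417968725, 'cx': 314.7471903875998, 'cy': 246.30275636795028, 'extrinsics': array([[ 0.01059707, -0.99993495,  0.0042183 , -0.02340963],
       [-0.99333877, -0.01101105, -0.11470328,  0.48103992],
       [ 0.11474226, -0.00297468, -0.99339084,  1.19989134],
       [ 0.        ,  0.        ,  0.        ,  1.        ]])}
scene {'fx': 483.45617539701175, 'fy': 483.45617539701175, 'cx': 320.363124986098, 'cy': 237.08391260535808, 'extrinsics': array([[ 0.80151819,  0.5979222 , -0.00759195, -0.39892659],
       [ 0.36639628, -0.50111085, -0.78399087, -0.15082544],
       [-0.47256995,  0.62560128, -0.62072593,  1.10207365],
       [ 0.        ,  0.        ,  0.        ,  1.        ]])}
```

View pics/top0.png

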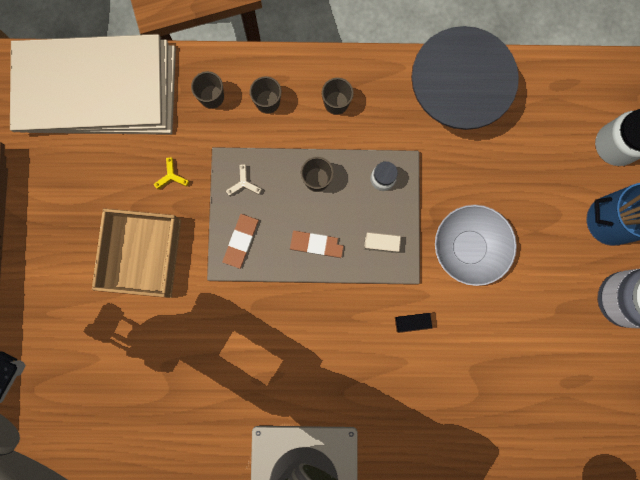

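The top view shows the board in the middle. The stilt is at (244,181), the cup at (317,174) and the jar at (385,176). One tile is at (241,241), and the other, apparently notched at its lower right, is at (317,244). The post is at (384,242), the crate at (135,252) and the bowl at (476,245).

```bash
python3 - <<'E'
from h import *
im=cv2.imread("pics/top0.png");c=robot.calibration("top")
hsv=cv2.cvtColor(im,cv2.COLOR_BGR2HSV)
roi=np.zeros(im.shape[:2],np.uint8);roi[152:280,214:416]=1
b=im.astype(int)
cream=((b[...,2]>170)&(roi>0)).astype(np.uint8)
red=((hsv[...,1]>100)&(b[...,2]>110)&(roi>0)).astype(np.uint8)
for nm,m,z in(("bright",cream,.033),("red",red,.028)):
    n,l,st,ce=cv2.connectedComponentsWithStats(m)
    for i in range(1,n):
        if st[i,4]<30: continue
        cn=max(cv2.findContours((l==i).astype(np.uint8),0,2)[0],key=cv2.contourArea)
        r=cv2.minAreaRect(cn);print(nm,st[i],ce[i].round(1),[np.round(v,1) for v in r],ray(c,ce[i],z).round(4),[ray(c,p,z)[:2].round(3).tolist() for p in cv2.boxPoints(r)])
for nm,uv,z in(("bowl",(476,245),.05),("crate",(139,254),.06),("crTL",(104,211),.06),("crTR",(176,213),.06),("crBL",(94,291),.06),("crBR",(168,296),.06),("black",(414,322),.03),("cup",(317,174),.08),("jar",(385,174),.078)):print(nm,ray(c,uv,z).round(3))
a=cv2.resize(im[152:280,214:416],None,fx=3.9,fy=3.9,interpolation=cv2.INTER_CUBIC);cv2.imwrite("pics/crop.png",a)
E
```

```text
bright [226 164  35  31 300] [242.2 182.4] [array([242.6, 178.7]), array([29.6, 34.1]), np.float64(88.0)] [0.6158 0.1377 0.033 ] [[0.654, 0.175], [0.658, 0.103], [0.593, 0.099], [0.59, 0.171]]
bright [372 170  13  17  47] [375.3 180.5] [array([375.7, 179.9]), array([19.4,  6.8]), np.float64(55.5)] [ 0.6232 -0.1457  0.033 ] [[0.637, -0.129], [0.646, -0.141], [0.611, -0.164], [0.603, -0.152]]
bright [223 215  35  53 938] [239.6 240.7] [array([239.5, 240.7]), array([19.4, 51. ]), np.float64(20.6)] [0.4908 0.14   0.033 ] [[0.447, 0.177], [0.549, 0.142], [0.535, 0.103], [0.433, 0.138]]
bright [290 231  53  25 878] [315.5 243.4] [array([316.6, 243.4]), array([51.3, 19.4]), np.float64(9.5)] [ 0.4868 -0.0198  0.033 ] [[0.475, 0.034], [0.515, 0.028], [0.499, -0.078], [0.458, -0.072]]
bright [364 232  36  19 538] [381.9 241.5] [array([381.9, 241.5]), array([34.8, 15.6]), np.float64(6.3)] [ 0.4924 -0.1595  0.033 ] [[0.48, -0.121], [0.513, -0.125], [0.505, -0.198], [0.472, -0.194]]
red [235 214  23  22 320] [246.1 224. ] [array([246.1, 224. ]), array([19. , 16.7]), np.float64(19.7)] [0.5271 0.12
[... 187 characters left out ...]
.0143 0.028 ] [[0.475, 0.035], [0.516, 0.029], [0.51, -0.007], [0.47, -0.0]]
red [325 236  19  22 282] [333.3 247.4] [array([334.3, 246.6]), array([16.9, 19.1]), np.float64(9.5)] [ 0.4793 -0.0574  0.028 ] [[0.464, -0.039], [0.504, -0.045], [0.498, -0.08], [0.458, -0.074]]
red [222 246  24  23 336] [233.7 256.8] [array([233.7, 256.8]), array([19.2, 17.4]), np.float64(20.6)] [0.457  0.1521 0.028 ] [[0.447, 0.177], [0.481, 0.165], [0.467, 0.127], [0.433, 0.139]]
bowl [ 0.485 -0.353  0.05 ]
crate [0.458 0.342 0.06 ]
crTL [0.546 0.418 0.06 ]
crTR [0.544 0.269 0.06 ]
crBL [0.381 0.43  0.06 ]
crBR [0.373 0.279 0.06 ]
black [ 0.325 -0.226  0.03 ]
cup [ 0.624 -0.021  0.08 ]
jar [ 0.627 -0.161  0.078]
```

View pics/crop.png

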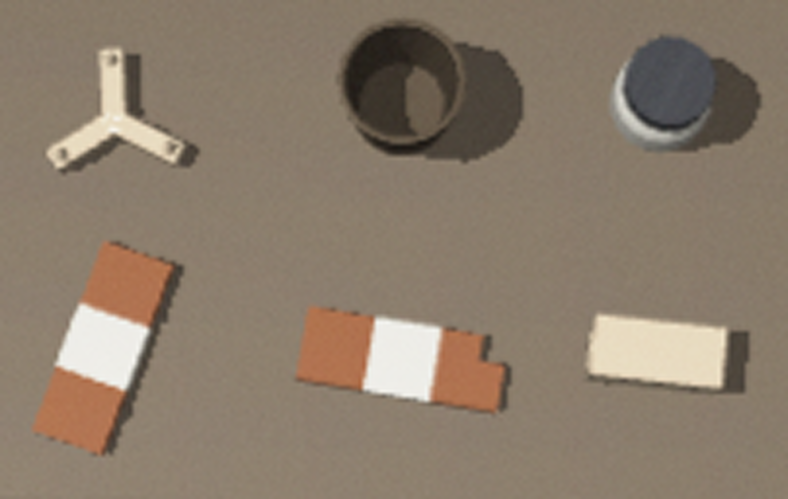

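The crop shows the notched tile is the middle one. Its label end points right and the notch is at its upper right, around crop (495,348). The stilt hub is at crop (113,122), with one arm pointing straight up in the image.

```bash
cat >> h.py <<'E'
def go(xyz,ydir=None):
    """print turn about tool z so tool y is along ydir (mod pi), then shift in tool axes to TCP xyz"""
    s=robot.read_state();M=R.from_rotvec(s["orientation"]);A=M.as_matrix()
    print("t",round(s["t"],2),"q",s["q"].round(3),"tcp",s["tool_pos"].round(4),"x",A[:,0].round(3),"y",A[:,1].round(3),"z",A[:,2].round(3))
    if ydir is not None:
        d=A.T@np.array([*ydir,0.]);w=np.arctan2(-d[0],d[1]);w=(w+np.pi/2)%np.pi-np.pi/2
        print("turn z",round(w,3));M=M*R.from_rotvec([0,0,w])
    else: print('no turn')
    print("shift mm after turn",(M.inv().apply(np.array(xyz)-s["tool_pos"])*1e3).round(1))
E
python3 - <<'E'
from h import *
c=robot.calibration("top")
P=ray(c,(382.5,241.5),.05);Sx=ray(c,(243.2,183.3),.032);Sa=ray(c,(214+111/3.9,152+55/3.9),.035);T=ray(c,(316.8,243.5),.028)
a=ray(c,(381.9-17.4,241.5-1.9),.05);b=ray(c,(381.9+17.4,241.5+1.9),.05);u=(b-a)/np.linalg.norm(b-a)
t0=ray(c,(299.4,240.8),.028);t1=ray(c,(334.3,246.6),.028);v=(t1-t0)/np.linalg.norm(t1-t0)
print("post",P,u,"stilt",Sx,Sa,"tile",T,v)
go([P[0],P[1],.35],(-u[1],u[0]))
E
```

```text
post [ 0.49028248 -0.15859767  0.05      ] [-0.09841616 -0.99514535  0.        ] stilt [0.61407602 0.1355379  0.032     ] [0.65072743 0.13766247 0.035     ] tile [ 0.48723845 -0.02246364  0.028     ] [-0.15414295 -0.98804856  0.        ]
t 0.1 q [ 1.026  0.131  1.489  0.     1.523 -0.085] tcp [0.2661 0.5375 0.4038] x [-0.896  0.444  0.   ] y [ 0.444  0.896 -0.002] z [-0.001 -0.001 -1.   ]
turn z 1.21
shift mm after turn [-670.6  291.6   54.6]
```

>>> apply_moves([
  [[0,0,0],[0,0,0.121]],
  [[0,0,0],[0,0,0.121]],
  [[0,0,0],[0,0,0.121]],
  [[0,0,0],[0,0,0.121]],
  [[0,0,0],[0,0,0.121]],
  [[0,0,0],[0,0,0.121]],
  [[0,0,0],[0,0,0.121]],
  [[0,0,0],[0,0,0.121]],
  [[0,0,0],[0,0,0.121]],
  [[0,0,0],[0,0,0.121]],
  [[-33.5,14.6,0],[0,0,0]],
  [[-33.5,14.6,0],[0,0,0]],
], claw=1, newtons=20)

```text
t: 1.1
tool_pos: [0.2881, 0.4681, 0.4032]
orientation: [2.327, 2.11, -0.004]
force: [1.2, -1.2, 0.3]
opening: 0.093
gripper_force: 0.0
```

>>> apply_moves([
  [[-33.5,14.6,0],[0,0,0]],
  [[-33.5,14.6,0],[0,0,0]],
  [[-33.5,14.6,0],[0,0,0]],
  [[-33.5,14.6,0],[0,0,0]],
  [[-33.5,14.6,0],[0,0,0]],
  [[-33.5,14.6,0],[0,0,0]],
  [[-33.5,14.6,0],[0,0,0]],
  [[-33.5,14.6,0],[0,0,0]],
  [[-33.5,14.6,0],[0,0,0]],
  [[-33.5,14.6,0],[0,0,0]],
  [[-33.5,14.6,0],[0,0,0]],
  [[-33.5,14.6,0],[0,0,0]],
])

```text
t: 2.1
tool_pos: [0.4232, 0.049, 0.4045]
orientation: [-2.329, -2.109, 0.0]
force: [0.4, -0.8, 0.8]
opening: 0.0931
gripper_force: 0.0
```

>>> apply_moves([
  [[-33.5,14.6,10],[0,0,0]],
  [[-33.5,14.6,10],[0,0,0]],
  [[-33.5,14.6,10],[0,0,0]],
  [[-33.5,14.6,10],[0,0,0]],
  [[-33.5,14.6,10],[0,0,0]],
  [[-33.5,14.6,5],[0,0,0]],
  [[0,0,0],[0,0,0]],
  [[0,0,0],[0,0,0]],
])

```text
t: 2.77
tool_pos: [0.4903, -0.1595, 0.3484]
orientation: [-2.33, -2.103, 0.002]
force: [-1.1, 1.1, 1.0]
opening: 0.0928
gripper_force: 0.0
```

```bash
python3 - <<'E'
from h import *
go([.4903,-.1586,.209],(.995,-.0984))
im,d=robot.read_camera("wrist");cv2.imwrite("pics/w1.png",im);np.save("w1.npy",d)
c=robot.calibration("wrist");b=im.astype(int)
m=((b[...,2]>170)&(b[...,0]>110)&(b[...,2]-b[...,0]>15)&(abs(b[...,1]-b[...,2])<60)).astype(np.uint8)
n,l,st,ce=cv2.connectedComponentsWithStats(m)
for i in range(1,n):
    if st[i,4]>500: print(st[i],ce[i],ray(c,ce[i],.05))
E
```

```text
t 2.77 q [-0.414 -0.064  1.79  -0.     1.418 -0.312] tcp [ 0.4903 -0.1595  0.3484] x [0.102 0.995 0.001] y [ 0.995 -0.102 -0.003] z [-0.002  0.001 -1.   ]
turn z -0.004
shift mm after turn [  0.8   0.2 139.4]
[ 277    0   57   67 1146] [302.63350785  21.42146597] [0.49215428 0.00700169 0.05      ]
[ 304  192   42   87 3396] [324.12985866 234.15253239] [ 0.491748   -0.15178773  0.05      ]
```

View pics/w1.png

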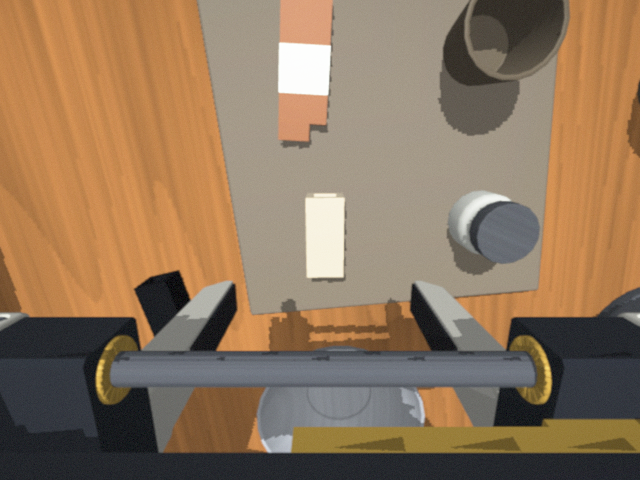

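The post is centred between the fingers at about (325,235), with the jar well to the right at (495,225). It's clear to descend.

>>> apply_moves([
  [[2,0,35],[0,0,0]],
  [[2,0,35],[0,0,0]],
  [[0,0,35],[0,0,0]],
  [[0,0,22],[0,0,0]],
  [[0,0,12],[0,0,0]],
  [[0,0,0],[0,0,0]],
  [[0,0,0],[0,0,0]],
])

```text
t: 3.4
tool_pos: [0.4912, -0.1532, 0.2115]
orientation: [2.328, 2.11, 0.0]
force: [1.2, -0.1, 1.1]
opening: 0.0928
gripper_force: 0.0
```

>>> apply_moves([
  [[0,0,0],[0,0,0]],
  [[0,0,0],[0,0,0]],
  [[0,0,0],[0,0,0]],
  [[0,0,0],[0,0,0]],
  [[0,0,0],[0,0,0]],
  [[0,0,0],[0,0,0]],
  [[0,0,0],[0,0,0]],
  [[0,0,0],[0,0,0]],
], claw=0, newtons=25)

```text
t: 4.07
tool_pos: [0.4909, -0.1539, 0.2107]
orientation: [-2.329, -2.109, 0.0]
force: [0.7, -0.2, -1.1]
opening: 0.0444
gripper_force: 0.0
```

>>> apply_moves([
  [[0,0,-20],[0,0,0]],
  [[0,0,-35],[0,0,0]],
  [[0,0,-40],[0,0,0]],
  [[0,0,-40],[0,0,0]],
  [[0,0,-10],[0,0,0]],
  [[0,0,0],[0,0,0]],
])

```text
t: 4.57
tool_pos: [0.4923, -0.1545, 0.3606]
orientation: [2.323, 2.104, 0.006]
force: [0.9, 0.2, -0.6]
opening: 0.004
gripper_force: 0.0
```

```bash
python3 - <<'E'
from h import *
print(robot.read_state()["opening"]);go([.461,.349,.24])
E
```

```text
0.004047820436084363
t 4.57 q [-0.403 -0.078  1.781  0.     1.43  -0.304] tcp [ 0.4923 -0.1545  0.3606] x [ 0.099  0.995 -0.002] y [ 0.995 -0.099  0.008] z [ 0.008 -0.003 -1.   ]
no turn
shift mm after turn [498.2 -81.9 118.8]
```

The fingers move at only about 70 mm/s, so I lifted before they had closed. I'll reopen and look again.

>>> apply_moves([
  [[0,0,0],[0,0,0]],
  [[0,0,0],[0,0,0]],
  [[0,0,0],[0,0,0]],
  [[0,0,0],[0,0,0]],
  [[0,0,0],[0,0,0]],
  [[0,0,0],[0,0,0]],
  [[0,0,0],[0,0,0]],
  [[0,0,0],[0,0,0]],
  [[0,0,0],[0,0,0]],
  [[0,0,0],[0,0,0]],
  [[0,0,0],[0,0,0]],
  [[0,0,0],[0,0,0]],
], claw=0.9)

```text
t: 5.57
tool_pos: [0.491, -0.1539, 0.3558]
orientation: [2.328, 2.109, 0.0]
force: [0.2, 0.7, -0.1]
opening: 0.0799
gripper_force: 0.0
```

```bash
python3 - <<'E'
from h import *
go([.4903,-.1556,.210],(.995,-.0984))
im,d=robot.read_camera("wrist");cv2.imwrite("pics/w2.png",im)
c=robot.calibration("wrist");b=im.astype(int)
m=((b[...,2]>170)&(b[...,0]>110)&(b[...,2]-b[...,0]>15)&(abs(b[...,1]-b[...,2])<60)).astype(np.uint8)
n,l,st,ce=cv2.connectedComponentsWithStats(m)
for i in range(1,n):
    if st[i,4]>500:
        cn=max(cv2.findContours((l==i).astype(np.uint8),0,2)[0],key=cv2.contourArea)
        print(st[i],ce[i],ray(c,ce[i],.05),cv2.minAreaRect(cn),robot.read_state()["opening"])
E
```

```text
t 5.57 q [-0.403 -0.074  1.786 -0.     1.429 -0.304] tcp [ 0.491  -0.1539  0.3558] x [ 0.099  0.995 -0.   ] y [ 0.995 -0.099  0.   ] z [ 0. -0. -1.]
turn z -0.0
shift mm after turn [ -1.7  -0.6 145.8]
[ 275    0   59  148 1831] [300.88640087  35.74877116] [0.4905572  0.00403823 0.05      ] ((302.88800048828125, 73.85181427001953), (54.081581115722656, 148.4032745361328), 2.726310968399048) 0.08198808190841127
[ 303  197   41   84 3208] [322.85816708 237.76278055] [ 0.49136886 -0.15258001  0.05      ] ((323.0, 238.5), (83.0, 40.0), 90.0) 0.08198808190841127
```

View pics/w2.png

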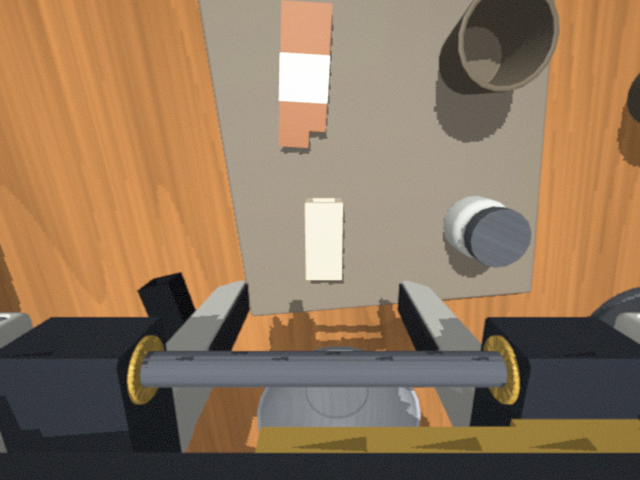

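The post is undisturbed at about (323,240). I'll descend again and give the fingers time to close.

>>> apply_moves([
  [[0,0,36],[0,0,0]],
  [[0,0,36],[0,0,0]],
  [[0,0,36],[0,0,0]],
  [[0,0,22],[0,0,0]],
  [[0,0,15],[0,0,0]],
  [[0,0,0],[0,0,0]],
])

```text
t: 6.12
tool_pos: [0.489, -0.1531, 0.2066]
orientation: [-2.324, -2.104, 0.005]
force: [-0.9, 0.2, -0.1]
opening: 0.0838
gripper_force: 0.0
```

>>> apply_moves([
  [[0,0,0],[0,0,0]],
  [[0,0,0],[0,0,0]],
  [[0,0,0],[0,0,0]],
  [[0,0,0],[0,0,0]],
  [[0,0,0],[0,0,0]],
  [[0,0,0],[0,0,0]],
  [[0,0,0],[0,0,0]],
  [[0,0,0],[0,0,0]],
  [[0,0,0],[0,0,0]],
  [[0,0,0],[0,0,0]],
  [[0,0,0],[0,0,0]],
  [[0,0,0],[0,0,0]],
], claw=0, newtons=25)

```text
t: 7.12
tool_pos: [0.491, -0.1539, 0.2109]
orientation: [2.329, 2.109, 0.0]
force: [-0.5, 0.1, 2.6]
opening: 0.032
gripper_force: 25.0
```

>>> apply_moves([
  [[0,0,-20],[0,0,0]],
  [[0,0,-35],[0,0,0]],
  [[0,0,-40],[0,0,0]],
  [[0,0,-40],[0,0,0]],
  [[20,-3,-15],[0,0,0]],
  [[35,-6,0],[0,0,0]],
  [[40,-7,0],[0,0,0]],
  [[40,-7,0],[0,0,0]],
  [[40,-7,0],[0,0,0]],
  [[40,-7,0],[0,0,0]],
  [[40,-7,0],[0,0,0]],
  [[40,-7,0],[0,0,0]],
])

```text
t: 8.12
tool_pos: [0.4686, 0.1466, 0.3606]
orientation: [2.329, 2.109, -0.0]
force: [0.3, -0.8, -0.6]
opening: 0.0318
gripper_force: 25.0
```

>>> apply_moves([
  [[40,-7,0],[0,0,0]],
  [[40,-7,0],[0,0,0]],
  [[40,-7,0],[0,0,0]],
  [[40,-7,0],[0,0,0]],
  [[30,-5,0],[0,0,0]],
  [[13,-5,20],[0,0,0]],
  [[0,0,35],[0,0,0]],
  [[0,0,35],[0,0,0]],
  [[0,0,25],[0,0,0]],
  [[0,0,15],[0,0,0]],
  [[0,0,0],[0,0,0]],
  [[0,0,0],[0,0,0]],
])

```text
t: 9.12
tool_pos: [0.4511, 0.3501, 0.2296]
orientation: [-2.328, -2.109, 0.004]
force: [-0.5, 1.0, -0.2]
opening: 0.0319
gripper_force: 25.0
```

>>> apply_moves([
  [[0,0,14],[0,0,0]],
  [[0,0,10],[0,0,0]],
  [[0,0,0],[0,0,0]],
  [[0,0,0],[0,0,0]],
])

```text
t: 9.45
tool_pos: [0.4517, 0.3504, 0.2071]
orientation: [-2.329, -2.109, 0.0]
force: [0.7, -0.2, -0.4]
opening: 0.0321
gripper_force: 25.0
```

>>> apply_moves([
  [[0,0,0],[0,0,0]],
  [[0,0,0],[0,0,0]],
  [[0,0,0],[0,0,0]],
  [[0,0,0],[0,0,0]],
  [[0,0,0],[0,0,0]],
  [[0,0,-20],[0,0,0]],
  [[0,0,-40],[0,0,0]],
  [[0,0,-40],[0,0,0]],
  [[0,0,-40],[0,0,0]],
  [[0,0,0],[0,0,0]],
  [[0,0,0],[0,0,0]],
], claw=0.6)

```text
t: 10.37
tool_pos: [0.4526, 0.3511, 0.3508]
orientation: [2.328, 2.108, 0.011]
force: [-0.6, 0.1, -0.7]
opening: 0.0561
gripper_force: 0.0
```

```bash
python3 - <<'E'
from h import *
go([.614+.022,.1368,.35],(-.05,1))
im,d=robot.read_camera("top");cv2.imwrite("pics/t2.png",cv2.resize(im[100:330,60:420],None,fx=2,fy=2))
E
```

```text
t 10.37 q [ 0.57   0.085  1.636 -0.     1.413  0.669] tcp [0.4526 0.3511 0.3508] x [0.099 0.995 0.005] y [ 0.995 -0.099  0.006] z [ 0.006  0.004 -1.   ]
turn z 1.422
shift mm after turn [172.4 223.2   1.1]
```

View pics/t2.png

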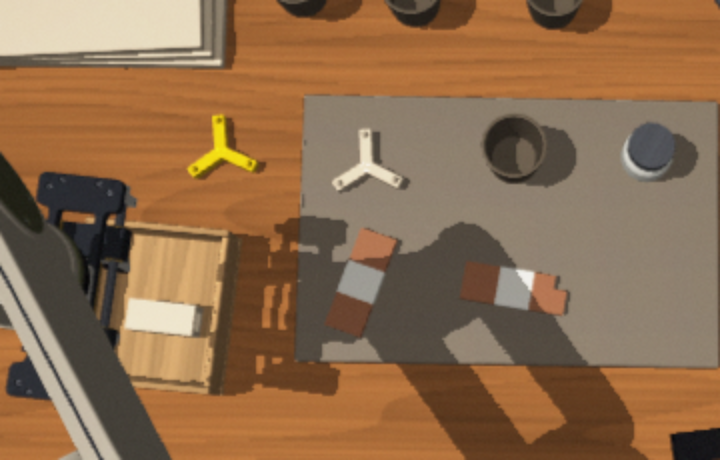

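The post lies in the crate, around crop (160,317), and the other items haven't moved. Next is the stilt.

>>> apply_moves([
  [[0,0,0],[0,0,0.1185]],
  [[0,0,0],[0,0,0.1185]],
  [[0,0,0],[0,0,0.1185]],
  [[0,0,0],[0,0,0.1185]],
  [[0,0,0],[0,0,0.1185]],
  [[0,0,0],[0,0,0.1185]],
  [[0,0,0],[0,0,0.1185]],
  [[0,0,0],[0,0,0.1185]],
  [[0,0,0],[0,0,0.1185]],
  [[0,0,0],[0,0,0.1185]],
  [[0,0,0],[0,0,0.1185]],
  [[0,0,0],[0,0,0.1185]],
])

```text
t: 11.42
tool_pos: [0.451, 0.35, 0.3439]
orientation: [3.139, 0.069, -0.006]
force: [0.8, 0.4, 0.0]
opening: 0.0555
gripper_force: 0.0
```

>>> apply_moves([
  [[21.5,28,0],[0,0,0]],
  [[21.5,28,0],[0,0,0]],
  [[21.5,28,0],[0,0,0]],
  [[21.5,28,0],[0,0,0]],
  [[21.5,28,0],[0,0,0]],
  [[21.5,28,0],[0,0,0]],
  [[21.5,28,0],[0,0,0]],
  [[21.5,28,0],[0,0,0]],
  [[0,0,0],[0,0,0]],
  [[0,0,0],[0,0,0]],
])

```text
t: 12.25
tool_pos: [0.6348, 0.1334, 0.3437]
orientation: [3.14, 0.073, -0.007]
force: [-0.2, 1.5, 0.4]
opening: 0.0559
gripper_force: 0.0
```

```bash
python3 - <<'E'
from h import *
go([.614+.022,.1368,.206],(-.05,1))
im,d=robot.read_camera("wrist");cv2.imwrite("pics/w3.png",im)
c=robot.calibration("wrist");b=im.astype(int)
m=((b[...,2]>170)&(b[...,0]>110)&(b[...,2]-b[...,0]>15)).astype(np.uint8)
n,l,st,ce=cv2.connectedComponentsWithStats(m)
for i in range(1,n):
    if st[i,4]>500:
        print(st[i],ce[i],ray(c,ce[i],.032))
E
```

```text
t 12.25 q [ 0.128  0.296  1.411 -0.     1.439  1.652] tcp [0.6348 0.1334 0.3437] x [ 0.999  0.047 -0.004] y [ 0.047 -0.999  0.   ] z [-0.004 -0.001 -1.   ]
turn z -0.003
shift mm after turn [  2.   -3.4 137.7]
[   0    0   90   97 2186] [32.64135407 29.93824337] [0.78471814 0.36265595 0.032     ]
[   0    0  133  115 3098] [92.05874758 67.81794706] [0.76073206 0.32141616 0.032     ]
[  241   158   292   193 27100] [342.14616236 252.63763838] [0.61945192 0.11738049 0.032     ]
[ 600  266   40   84 1569] [617.98342894 301.72275335] [ 0.58349616 -0.1453883   0.032     ]
[ 243  387  171   40 5743] [328.41076093 407.24116316] [0.45003111 0.12093949 0.032     ]
```

View pics/w3.png

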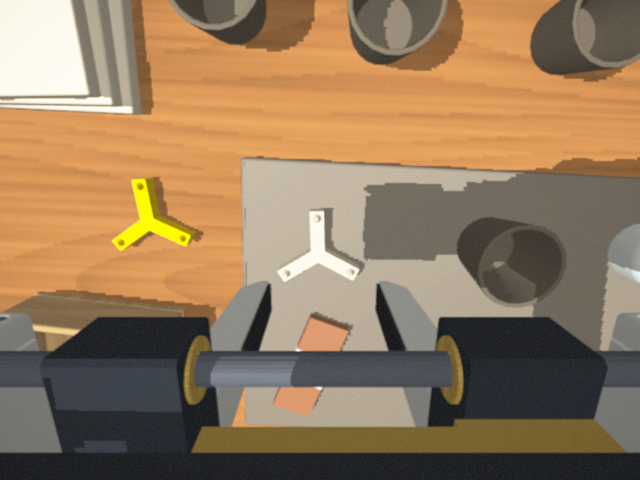

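The stilt hub is at (318,250), with one arm going up to (318,213) on the tool's centre line. The yellow look-alike at (150,215) is well clear, so I'll descend and grip.

>>> apply_moves([
  [[1,-2,35],[0,0,0]],
  [[1,-1,35],[0,0,0]],
  [[0,0,32],[0,0,0]],
  [[0,0,20],[0,0,0]],
  [[0,0,14],[0,0,0]],
  [[0,0,0],[0,0,0]],
  [[0,0,0],[0,0,0]],
])

```text
t: 12.88
tool_pos: [0.6358, 0.1393, 0.2105]
orientation: [3.141, 0.08, -0.002]
force: [0.5, 0.7, 0.4]
opening: 0.0556
gripper_force: 0.0
```

>>> apply_moves([
  [[0,0,0],[0,0,0]],
  [[0,0,0],[0,0,0]],
  [[0,0,0],[0,0,0]],
  [[0,0,0],[0,0,0]],
  [[0,0,0],[0,0,0]],
  [[0,0,0],[0,0,0]],
  [[0,0,0],[0,0,0]],
  [[0,0,0],[0,0,0]],
  [[0,0,0],[0,0,0]],
  [[0,0,0],[0,0,0]],
  [[0,0,0],[0,0,0]],
], claw=0, newtons=20)

```text
t: 13.8
tool_pos: [0.6364, 0.1383, 0.2108]
orientation: [3.141, 0.078, 0.0]
force: [-0.7, 0.3, 1.9]
opening: 0.0113
gripper_force: 20.0
```

>>> apply_moves([
  [[0,0,-20],[0,0,0]],
  [[0,0,-35],[0,0,0]],
  [[0,0,-40],[0,0,0]],
  [[0,0,-40],[0,0,0]],
  [[-11,34.6,-10],[0,0,0]],
  [[-11,34.6,0],[0,0,0]],
  [[-11,34.6,0],[0,0,0]],
  [[-11,34.6,0],[0,0,0]],
  [[-11,34.6,0],[0,0,0]],
  [[-11,34.6,0],[0,0,0]],
  [[-11,34.6,0],[0,0,0]],
  [[-11,34.6,0],[0,0,0]],
])

```text
t: 14.8
tool_pos: [0.5615, -0.1439, 0.3557]
orientation: [-3.141, -0.078, -0.0]
force: [0.3, -0.2, -0.8]
opening: 0.0115
gripper_force: 20.0
```

>>> apply_moves([
  [[-11,34.6,0],[0,0,0]],
  [[-11,34.6,0],[0,0,0]],
  [[-11,34.6,0],[0,0,0]],
  [[-11,34.6,0],[0,0,0]],
  [[-11,34.6,0],[0,0,0]],
  [[-11,34.6,0],[0,0,0]],
  [[0,0,0],[0,0,0]],
  [[0,0,30],[0,0,0]],
  [[0,0,30],[0,0,0]],
  [[0,0,30],[0,0,0]],
  [[0,0,0],[0,0,0]],
  [[0,0,0],[0,0,0]],
])

```text
t: 15.8
tool_pos: [0.506, -0.3521, 0.2637]
orientation: [-3.137, -0.078, 0.006]
force: [0.5, 0.4, 0.1]
opening: 0.0114
gripper_force: 20.0
```

```bash
python3 - <<'E'
from h import *
print(robot.read_state()["opening"]);go([.507,-.353,.22])
E
```

```text
0.01135240148623193
t 15.8 q [-0.691  0.282  1.579  0.     1.285  0.83 ] tcp [ 0.506  -0.3521  0.2637] x [ 0.999  0.05  -0.004] y [ 0.05  -0.999 -0.004] z [-0.004  0.003 -1.   ]
no turn
shift mm after turn [ 1.1  1.1 43.7]
```

>>> apply_moves([
  [[0,0,20],[0,0,0]],
  [[0,0,12],[0,0,0]],
  [[0,0,8],[0,0,0]],
  [[0,0,0],[0,0,0]],
  [[0,0,0],[0,0,0]],
])

```text
t: 16.22
tool_pos: [0.5069, -0.353, 0.2262]
orientation: [-3.141, -0.079, 0.0]
force: [0.4, -0.7, -1.2]
opening: 0.0116
gripper_force: 20.0
```

>>> apply_moves([
  [[0,0,0],[0,0,0]],
  [[0,0,0],[0,0,0]],
  [[0,0,0],[0,0,0]],
  [[0,0,0],[0,0,0]],
  [[0,0,0],[0,0,0]],
  [[0,0,-20],[0,0,0]],
  [[0,0,-40],[0,0,0]],
  [[0,0,-40],[0,0,0]],
  [[0,0,-35],[0,0,0]],
  [[0,0,0],[0,0,0]],
  [[0,0,0],[0,0,0]],
], claw=0.4)

```text
t: 17.13
tool_pos: [0.5075, -0.3537, 0.3647]
orientation: [3.136, 0.078, 0.008]
force: [0.4, -0.6, 0.0]
opening: 0.037
gripper_force: 0.0
```

```bash
python3 - <<'E'
from h import *
T=np.array([.4872,-.0225]);v=np.array([-.154,-.988])
p=T-.030*v
go([*p,.33],(.988,-.154))
im,d=robot.read_camera("scene");cv2.imwrite("pics/s3.png",im)
E
```

```text
t 17.13 q [-0.692  0.197  1.487 -0.     1.45   0.829] tcp [ 0.5075 -0.3537  0.3647] x [0.999 0.05  0.005] y [ 0.05  -0.999  0.005] z [ 0.005 -0.004 -1.   ]
turn z -1.366
shift mm after turn [354.2 -71.3  33. ]
```

View pics/s3.png

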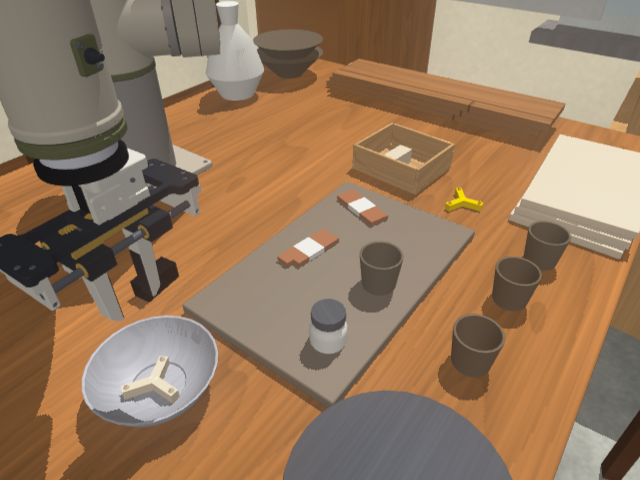

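The stilt rests in the bowl at (150,382) and the post in the crate at (398,155). Now the notched tile.

>>> apply_moves([
  [[0,0,0],[0,0,-0.1138]],
  [[0,0,0],[0,0,-0.1138]],
  [[0,0,0],[0,0,-0.1138]],
  [[0,0,0],[0,0,-0.1138]],
  [[0,0,0],[0,0,-0.1138]],
  [[0,0,0],[0,0,-0.1138]],
  [[0,0,0],[0,0,-0.1138]],
  [[0,0,0],[0,0,-0.1138]],
  [[0,0,0],[0,0,-0.1138]],
  [[0,0,0],[0,0,-0.1138]],
  [[0,0,0],[0,0,-0.1138]],
  [[0,0,0],[0,0,-0.1138]],
], claw=0.75)

```text
t: 18.18
tool_pos: [0.5062, -0.3526, 0.3579]
orientation: [-2.378, -2.046, 0.001]
force: [-0.9, -0.5, -0.4]
opening: 0.0699
gripper_force: 0.0
```

>>> apply_moves([
  [[35.4,-7.1,0],[0,0,0]],
  [[35.4,-7.1,0],[0,0,0]],
  [[35.4,-7.1,0],[0,0,0]],
  [[35.4,-7.1,0],[0,0,0]],
  [[35.4,-7.1,0],[0,0,0]],
  [[35.4,-7.1,0],[0,0,0]],
  [[35.4,-7.1,0],[0,0,0]],
  [[35.4,-7.1,0],[0,0,0]],
  [[35.4,-7.1,10],[0,0,0]],
  [[35.4,-7.1,15],[0,0,0]],
  [[0,0,0],[0,0,0]],
  [[0,0,0],[0,0,0]],
])

```text
t: 19.18
tool_pos: [0.4901, 0.0094, 0.3327]
orientation: [-2.38, -2.044, 0.006]
force: [0.5, 1.2, -0.7]
opening: 0.0696
gripper_force: 0.0
```

```bash
python3 - <<'E'
from h import *
T=np.array([.4872,-.0225]);v=np.array([-.154,-.988])
go([*(T-.030*v),.2065],(.988,-.154))
im,d=robot.read_camera("wrist");cv2.imwrite("pics/w4.png",im)
print(robot.read_state()["opening"])
E
```

```text
t 19.18 q [-0.085 -0.121  1.874 -0.     1.395  0.066] tcp [0.4901 0.0094 0.3327] x [ 0.151  0.989 -0.   ] y [ 0.989 -0.151 -0.005] z [-0.005  0.    -1.   ]
turn z 0.003
shift mm after turn [ -1.9   2.8 126.2]
0.06996446798568492
```

View pics/w4.png

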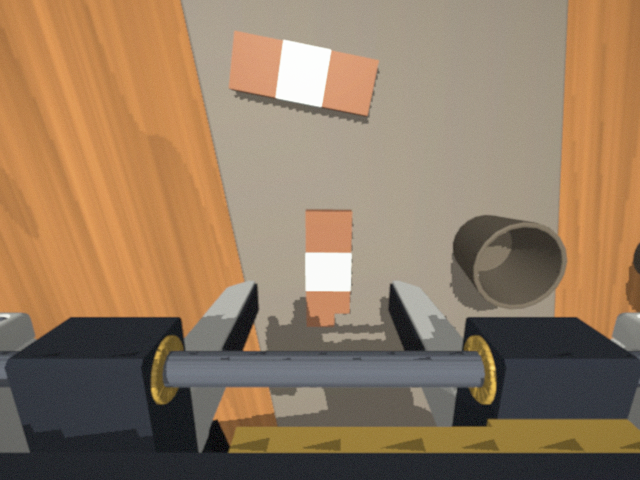

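The tile lies along the tool axis, centred near column 328. Its plain half is at the top (328,230) and the notch is at the lower end (345,318). Descending.

>>> apply_moves([
  [[-1,1,35],[0,0,0]],
  [[-1,1,35],[0,0,0]],
  [[0,0,28],[0,0,0]],
  [[0,0,16],[0,0,0]],
  [[0,0,7],[0,0,0]],
  [[0,0,0],[0,0,0]],
  [[0,0,0],[0,0,0]],
  [[0,0,0],[0,0,0]],
])

```text
t: 19.9
tool_pos: [0.494, 0.0047, 0.2164]
orientation: [2.387, 2.04, 0.003]
force: [0.8, -1.1, 0.3]
opening: 0.0696
gripper_force: 0.0
```

```bash
python3 - <<'E'
from h import *
T=np.array([.4872,-.0225]);v=np.array([-.154,-.988])
go([*(T-.030*v),.2060],(.988,-.154))
E
```

```text
t 19.9 q [-0.094  0.025  1.961 -0.     1.154  0.062] tcp [0.494  0.0047 0.2164] x [0.156 0.988 0.   ] y [ 0.988 -0.156  0.003] z [ 0.003 -0.    -1.   ]
turn z -0.002
shift mm after turn [ 2.  -2.6 10.4]
```

>>> apply_moves([
  [[1,-1,4],[0,0,0]],
  [[1,0,4],[0,0,0]],
  [[0,0,2],[0,0,0]],
  [[0,0,0],[0,0,0]],
  [[0,0,0],[0,0,0]],
  [[0,0,0],[0,0,0]],
])

```text
t: 20.4
tool_pos: [0.4924, 0.0076, 0.2048]
orientation: [-2.387, -2.043, 0.0]
force: [0.8, 0.1, -0.3]
opening: 0.0695
gripper_force: 0.0
```

>>> apply_moves([
  [[0,0,0],[0,0,0]],
  [[0,0,0],[0,0,0]],
  [[0,0,0],[0,0,0]],
  [[0,0,0],[0,0,0]],
  [[0,0,0],[0,0,0]],
  [[0,0,0],[0,0,0]],
  [[0,0,0],[0,0,0]],
  [[0,0,0],[0,0,0]],
  [[0,0,0],[0,0,0]],
  [[0,0,0],[0,0,0]],
], claw=0, newtons=30)

```text
t: 21.23
tool_pos: [0.4924, 0.0075, 0.2048]
orientation: [2.387, 2.042, 0.0]
force: [-0.2, 0.6, 0.8]
opening: 0.0398
gripper_force: 30.0
```

>>> apply_moves([
  [[0,0,-12],[0,0,0]],
  [[0,0,-20],[0,0,0]],
  [[0,0,-25],[0,0,0]],
  [[0,0,-25],[0,0,0]],
  [[0,0,-25],[0,0,0]],
  [[0,0,-25],[0,0,0]],
  [[0,0,-20],[0,0,0]],
  [[0,0,-15],[0,0,0]],
  [[0,0,-5],[0,0,0]],
  [[0,0,0],[0,0,0]],
])

```text
t: 22.07
tool_pos: [0.4927, 0.0075, 0.3789]
orientation: [2.385, 2.041, 0.004]
force: [0.2, -0.2, -1.6]
opening: 0.0395
gripper_force: 30.0
```

>>> apply_moves([
  [[0,0,0],[0,0,-0.06]],
  [[0,0,0],[0,0,-0.12]],
  [[0,0,0],[0,0,-0.12]],
  [[0,0,0],[0,0,-0.12]],
  [[0,0,0],[0,0,-0.12]],
  [[0,0,0],[0,0,-0.12]],
  [[0,0,0],[0,0,-0.12]],
  [[0,0,0],[0,0,-0.12]],
  [[0,0,0],[0,0,-0.12]],
  [[0,0,0],[0,0,-0.12]],
  [[0,0,0],[0,0,-0.12]],
  [[0,0,0],[0,0,-0.12]],
])

```text
t: 23.07
tool_pos: [0.4918, 0.0075, 0.375]
orientation: [-0.531, -3.093, 0.0]
force: [-1.1, 0.8, -1.0]
opening: 0.04
gripper_force: 30.0
```

>>> apply_moves([
  [[0,0,0],[0,0,-0.12]],
  [[0,0,0],[0,0,-0.12]],
  [[0,0,0],[0,0,-0.06]],
  [[0,0,0],[0,-0.05,0]],
  [[0,0,0],[0,-0.1,0]],
  [[0,0,0],[0,-0.12,0]],
  [[0,0,0],[0,-0.12,0]],
  [[0,0,0],[0,-0.12,0]],
  [[0,0,0],[0,-0.12,0]],
  [[0,0,0],[0,-0.1,0]],
  [[0,0,0],[0,-0.05,0]],
  [[0,0,0],[0,0,0]],
])

```text
t: 24.07
tool_pos: [0.4912, 0.0076, 0.3741]
orientation: [0.055, 2.362, -0.022]
force: [-0.0, -0.2, -2.0]
opening: 0.0395
gripper_force: 30.0
```

>>> apply_moves([
  [[0,0,0],[0,0,0]],
  [[0,0,0],[0,0,0]],
  [[0,0,0],[0,0,0]],
  [[0,0,0],[0,0,0]],
  [[0,0,0],[0,0,0]],
  [[0,0,0],[0,0,0]],
  [[0,0,0],[0,0,0]],
  [[0,0,0],[0,0,0]],
  [[0,0,0],[0,0,0]],
  [[0,0,0],[0,0,0]],
])

```text
t: 24.9
tool_pos: [0.4924, 0.0075, 0.3767]
orientation: [0.055, 2.361, -0.022]
force: [0.2, -0.6, -1.3]
opening: 0.0395
gripper_force: 30.0
```

```bash
python3 - <<'E'
from h import *
s=robot.read_state();A=R.from_rotvec(s["orientation"]).as_matrix()
print(s["q"],abs(s["dq"]).max(),A.round(3),s["tool_pos"]+A[:,2]*.18,s["opening"],s["gripper_force"])
im,d=robot.read_camera("scene");im2,_=robot.read_camera("wrist")
cv2.imwrite("pics/s4.png",np.hstack([cv2.resize(im,(400,300)),cv2.resize(im2,(400,300))]))
E
```

```text
[-0.10515564 -0.5364393   2.2183329   0.0657996   0.68172307 -1.66383194] 0.0005567142907484906 [[-0.71   0.046  0.702]
 [ 0.033  0.999 -0.032]
 [-0.703  0.    -0.711]] [0.6187994  0.00164495 0.24875138] 0.039484700547610156 29.999706745147705
```

View pics/s4.png

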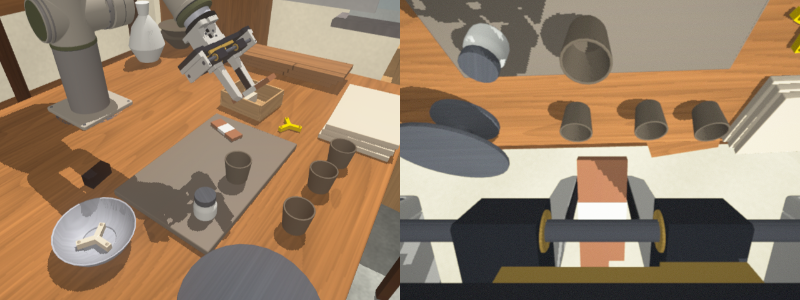

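The wrist half of the picture shows the tile gripped near its plain end (602,180) with the white band at (605,212). I'll check its slope using depth.

```bash
python3 - <<'E'
from h import *
im,d=robot.read_camera("wrist");c=robot.calibration("wrist")
E=np.array(c["extrinsics"])
m=np.zeros(d.shape,bool);m[250:470,280:370]=1
hs=cv2.cvtColor(im,cv2.COLOR_BGR2HSV);red=(hs[...,1]>90)&(hs[...,0]<14)
wh=(im.min(2)>140)
for nm,k in(("red",red),("white",wh),("both",red|wh)):
    v,u=np.where(m&k&(d>.05)&(d<.32))
    z=d[v,u];p=np.c_[(u-c["cx"])/c["fx"]*z,(v-c["cy"])/c["fy"]*z,z];w=(p-E[:3,3])@E[:3,:3]
    for _ in range(4):
        q=np.median(w,0);n=np.linalg.svd(w-w.mean(0),full_matrices=False)[2][2];r=abs((w-w.mean(0))@n);w=w[r<np.percentile(r,92)]
    print(nm,len(w),w.mean(0),n,w.min(0),w.max(0))
E
```

```text
red 5915 [0.62781465 0.00114815 0.26133225] [-0.70165702  0.03170858  0.71180896] [ 0.59723962 -0.01984783  0.23180976] [0.6719946  0.02238216 0.30403793]
white 1633 [0.62972949 0.00149698 0.26392157] [ 0.69464067 -0.0338959  -0.71855787] [ 0.62285259 -0.01860527  0.2580091 ] [0.63671328 0.02180287 0.26950384]
both 7549 [0.62842342 0.00149545 0.2620608 ] [-0.70131165  0.0319619   0.71213792] [ 0.59710311 -0.01987627  0.2318541 ] [0.67159883 0.02287781 0.30404581]
```

```bash
python3 -c "
from h import *
print(robot.close_job())"
```

```text
the job is handed in; nothing more can be done
None
```

The job is handed in, but the tool gave no verdict: the post is in the crate, the stilt is in the bowl, and the notched tile is held still by its plain half, label end up at about 45° with its centre about 27 cm above the bench; the jar, cup and blank tile were left alone.

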